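Shut down the heating mantle in the safe order

TASK

The heating run is finished: with closed fingertips, shut down the heating mantle by pressing its orange heater rocker to off, then its green stirrer rocker to off, and last its red mains rocker on the bench power pedestal to off (press the raised end with the white ring). Leave the grey rocker beside it on, and do not knock the flask on the mantle or lift or shift any of the glassware, bottles or tools standing about.

Things in the scene. Friction and masses are not known exactly. Their poses are not given: they have to be found in the camera images.
- mantle: Stirring heating mantle, fixed: grey control box (x -70 to 100 mm, 156 wide, top sloping from 50 mm high at x = -70 up to 80 at x = 60) with two rockers side by side, a black knob 18 mm high 62 mm behind each; behind it a round pot with blue collar (164 mm across, 94 high, axis x = 145 mm) and a rod 235 mm high at x = 236 mm. Origin: on the bench under the box; x towards the pot, z up.
- clamped_flask: Round glass flask (85 mm) with an upright neck (33 mm thick, top 208 mm above the bench), standing in the mantle's pot on its axis and clamped to the rod; origin and axes are those of the mantle. Fragile.
- heat_switch: Heater switch: orange rocker in a black bezel on the mantle (left or right place varies); bezel 50 x 36 mm, face 4 mm above the origin; slope 13 degrees. Origin: middle of its underside on the slope; z outward normal, x up the slope along the rocker (36 mm; y: 24 mm wide). While on, the ringed -x half stands up to 4.6 mm above the bezel, the +x half is level with it.
- stir_switch: Stirrer switch: green rocker in a black bezel on the mantle, 76 mm beside the heater's; bezel 50 x 36 mm, face 4 mm above the origin; slope 13 degrees. Origin: middle of its underside on the slope; z outward normal, x up the slope along the rocker (36 mm; y: 24 mm wide). While on, the ringed -x half stands up to 4.6 mm above the bezel, the +x half is level with it.
- pedestal: Bench power pedestal, fixed: cream wedge-shaped box 124 x 204 mm, 30 mm high in front (-x) and 65 mm at the back, with two square white switch plates side by side on its slope. Origin: on the bench under its middle, z up.
- mains_switch: The mantle's mains switch: red rocker on a white plate on the pedestal (left or right place varies); plate 86 x 86 mm, face (bezel) 8 mm above the origin; slope 18 degrees. Origin: middle of its underside on the slope; z outward normal, x up the slope along the rocker (36 mm; y: 24 mm wide). While on, the ringed -x half stands up to 4.6 mm above the bezel, the +x half is level with it.
- neighbour_switch: Other equipment's mains switch: grey rocker on a white plate, 94 mm beside the red one; stays on; plate 86 x 86 mm, face (bezel) 8 mm above the origin; slope 18 degrees. Origin: middle of its underside on the slope; z outward normal, x up the slope along the rocker (36 mm; y: 24 mm wide). While on, the ringed -x half stands up to 4.6 mm above the bezel, the +x half is level with it.
- heat_off_end (a point): Orange heater rocker's off end: centre of the top face of its ringed half, 12 mm from the hinge line in the middle of the rocker; it moves with the rocker (3 mm above the bezel's face while on, level with it when off).
- heat_rocker (a joint): Orange heater rocker. Pressed on its marked end it turns about the bezel's short axis through 0.26 rad (the end sinks 4.6 mm, until its face is level with the bezel); the snap action needs about 3 to 5 N on that end, goes over by itself past the middle, and stays. 0 = on (as found), 0.26 = off.
- stir_off_end (a point): Green stirrer rocker's off end: centre of the top face of its ringed half, 12 mm from the hinge line in the middle of the rocker; it moves with the rocker (3 mm above the bezel's face while on, level with it when off).
- stir_rocker (a joint): Green stirrer rocker. Pressed on its marked end it turns about the bezel's short axis through 0.26 rad (the end sinks 4.6 mm, until its face is level with the bezel); the snap action needs about 3 to 5 N on that end, goes over by itself past the middle, and stays. 0 = on (as found), 0.26 = off.
- mains_off_end (a point): Red mains rocker's off end: centre of the top face of its ringed half, 12 mm from the hinge line in the middle of the rocker; it moves with the rocker (3 mm above the bezel's face while on, level with it when off).
- mains_rocker (a joint): Red mains rocker. Pressed on its marked end it turns about the bezel's short axis through 0.26 rad (the end sinks 4.6 mm, until its face is level with the bezel); the snap action needs about 3 to 5 N on that end, goes over by itself past the middle, and stays. 0 = on (as found), 0.26 = off.
- neighbour_off_end (a point): Grey neighbour rocker's off end: centre of the top face of its ringed half, 12 mm from the hinge line in the middle of the rocker; it moves with the rocker (3 mm above the bezel's face while on, level with it when off).
- neighbour_rocker (a joint): Grey neighbour rocker. Pressed on its marked end it turns about the bezel's short axis through 0.26 rad (the end sinks 4.6 mm, until its face is level with the bezel); the snap action needs about 3 to 5 N on that end, goes over by itself past the middle, and stays. 0 = on (as found), 0.26 = off.
- conical_flask: Clear conical glass flask, 66 mm across the foot, 97 mm tall; loose. Origin: centre of its underside.
- beaker: Clear glass beaker, 60 mm across, 75 mm tall; loose. Origin: centre of its underside.
- amber_bottle: Amber glass bottle with blue cap, 60 mm across, 135 mm tall; loose. Origin: centre of its underside.
- white_bottle: White plastic bottle, 56 mm across, 125 mm tall; loose. Origin: centre of its underside.
- spatula: Thin steel lab spatula, 195 mm long, 4 mm thick, lying flat on the bench in front of the mantle; loose. Origin: centre of its underside. x along its length.
- vial: Small glass vial with black cap, 26 mm across, 50 mm tall; loose. Origin: centre of its underside.

How it is judged:
By the outcome, as a careful person would: the job done as asked, in the order asked, and still so for the second after the job is handed in, with the robot touching nothing.
It also fails if it takes over 48 s, if anything falls off the work surface, if the arm or the gripper's body presses on something with over 40 N, if the wrist force passes 120 N, or if a joint passes its speed limit or range.

ROBOT

A 6-joint arm with a two-finger parallel gripper is mounted at the origin on the work surface. World frame = base frame: x ahead of the robot, y to its left, z up, the work surface at z = 0. Lengths are in m, angles in rad, forces in N, time in s.
With the tool pointing down it reaches from about 0.275 to 0.75 m from the base axis. Payload 10.2 kg.
Tool frame: the origin (TCP) lies midway between the tips of the shut fingers; the grasp point (between the pads) lies env.tcp_to_grasp behind it (env.tcp_to_grasp is the distance from the TCP to the grasp point, in m); z points along the fingers, x is the direction in which the jaws open and shut, and the axes are right-handed (so a half turn about z gives the same grasp; the last joint's range is limited). The gripper opens to 85 mm and grips with 20 to 120 N. Pads are 22 mm wide; open, the fingers measure 114 mm over their backs; the gripper's body (76 mm by 85 mm) begins 54 mm behind the grasp point. The pads swing forward as they close: fully open they stand 13 mm farther back than shut.
Start: joints at [1.118, 0.313, 1.498, -0, 1.331, -0.223], TCP at [0.12, 0.511, 0.231] pointing down, gripper open.
Joint ranges: [-2.94, 2.94], [-0.97, 2.17], [0.19, 2.56], [-1.23, 4.37], [0.02, 3.11], [-2.88, 2.88]. Speed limits (rad/s): [2.39, 2.39, 3.01, 3.14, 3.14, 3.14].

INTERFACE

Orientations are given as a rotation vector (axis times angle).
In Python, from workcell import state, cams, ticket, env gives the robot as it stands. The module is installed in compiled form; this text tells all that it offers.
- The arm moves only by the tool move_arm, never from a script. Its argument "series" is a list of rows, each a list of 7 numbers: the shift along the world's x, y, z in units of 30 mm (1.0 is 30 mm), then the turn, a rotation vector about the world's x, y, z in units of 6 degrees (1.0 is 6 degrees), then the closure in counts, from 0 (fully open) to 255 (shut). In form: [[x, y, z, ax, ay, az, fingers], ...]. A call has 1 to 12 rows; each row shifts and turns the commanded pose from where the row before left it; what a row does not reach is not made up. A row lasts 1/10 s, in which the tool goes at most 50 mm and 8.59 degrees, less where a joint would pass 70% of its speed; a pose out of reach is approached as far as the arm can. A call is refused whole if a number of a shift passes 1 or a number of a turn 1, either way. A call with a gripper value outside its range is refused whole. The fingers move at their own pace and stop on an object; "newtons" is the grip in N (left out, the last holds). Time passes only in rows, so rows that do not move let the fingers close. It gives the time, the measured TCP pose, the force and the opening at its end, in the units of the state.
- state(): the state, without advancing time (a new reading comes with each control period).
- cams.camera(name): name is "side" or "top" or "wrist"; returns a dict with "pixels" (400x640x3 uint8, red, green, blue), "depth" (400x640 float32, m along the optical axis (not along the pixel's ray), 0 where there is no reading), "fx", "fy", "cx", "cy" (pixels), "extrinsics" (4x4, takes a point from camera to world coordinates); the wrist camera has in their place "hand_eye" (4x4, takes a point from camera to tool coordinates, whose origin is the TCP and whose axes are the tool frame's). Camera axes: x right, y down, z forward; pixel columns grow to the right and rows downward; lengths in m; the calibration is good to about 2 mm. The wrist camera is an equidistant fisheye: a pixel r from the principal point sees the ray r / f radians off the axis. A picture is of the moment at which its call begins: read the wrist's pose just before it.
- ticket.finish_job(): hands the job in, once; it reports no verdict.
The state is a dict: "t": time; "joint_positions": joint angles; "qvel": joint speeds; "effort": joint torques, N m; "ee_pos": TCP position; "orientation": TCP orientation; "ft_force": force on the tool from outside, world axes, zero at the start; "moment": the same for the moment, N m; "grip_width": finger opening in m.
Only numpy, scipy, OpenCV 4.12 (cv2) and the standard library are available. Lean on these libraries where they do the work, as an engineer would, in place of code of your own. Each camera call takes 0.05 s, during which the arm holds its last target. There are 200 camera calls.

## Working session

There is one attempt and no reset: what is moved stays moved. The work goes in short steps, Python scripts to look and compute and a tool call to move; the robot and the scene stay as the last step left them, time stands still between calls to the robot, and variables do not carry over. Pictures are saved under pics/ and viewed, about 8 in all and at most 12, crops included, and the job is handed in when it is done.

Besides the shell and the picture viewer there is one more tool, called after ">>>" as a command line: name --pt "numbers of a row" for each row, then --argument value for the rest. move_arm: Moves the arm, as the interface text tells. Its arguments: {"type":"object","properties":{"series":{"type":"array"},"newtons":{"type":"number"}},"required":["series"]}

```bash
mkdir -p pics
cat > h.py <<'E'
import numpy as np, cv2
from workcell import state, cams, ticket, env
def pts(c):
    d=c["depth"]; v,u=np.mgrid[0:d.shape[0],0:d.shape[1]]
    P=np.stack([(u-c["cx"])/c["fx"]*d,(v-c["cy"])/c["fy"]*d,d],-1)
    E=np.array(c["extrinsics"]); W=P@E[:3,:3].T+E[:3,3]; W[d==0]=np.nan
    return W
E
python3 - <<'E'
from h import *
print(state(), env.tcp_to_grasp)
for n in("top","side"):
    c=cams.camera(n); np.save(n+".npy",c,allow_pickle=True)
    cv2.imwrite(f"pics/{n}0.png",c["pixels"][...,::-1]); print(n,c["fx"],c["cx"],c["cy"],np.round(c["extrinsics"],3))
E
```

```text
{'t': 0.0, 'joint_positions': array([ 1.11764640e+00,  3.13454459e-01,  1.49843450e+00,  2.86025238e-05,
        1.33102658e+00, -2.23387129e-01]), 'qvel': array([-0.00061853, -0.00030047,  0.00154652, -0.00010039,  0.00018464,
       -0.00071297]), 'effort': array([-5.62689274e-04, -4.12275267e+01, -2.59746695e+01, -2.07958469e-04,
        4.12357069e-03,  6.78606398e-07]), 'ee_pos': array([0.11944799, 0.5109631 , 0.23073378]), 'orientation': array([ 2.46101759e+00,  1.95180866e+00, -1.89223939e-03]), 'ft_force': array([ 0.40316239, -0.33750942,  0.74708861]), 'moment': array([0.01540295, 0.01245464, 0.03983916]), 'grip_width': 0.08512392998507134} 0.0187
top 474.8264626592613 321.37041190817973 201.97525488529735 [[ 0.004 -0.989  0.146  0.395]
 [-1.    -0.004  0.006 -0.013]
 [-0.005 -0.146 -0.989  1.153]
 [ 0.     0.     0.     1.   ]]
side 390.5761063692629 316.0550779591633 198.35454045711538 [[ 0.997 -0.052  0.05   0.513]
 [-0.072 -0.647  0.759 -0.625]
 [-0.007 -0.761 -0.649  0.586]
 [ 0.     0.     0.     1.   ]]
```

View pics/top0.png

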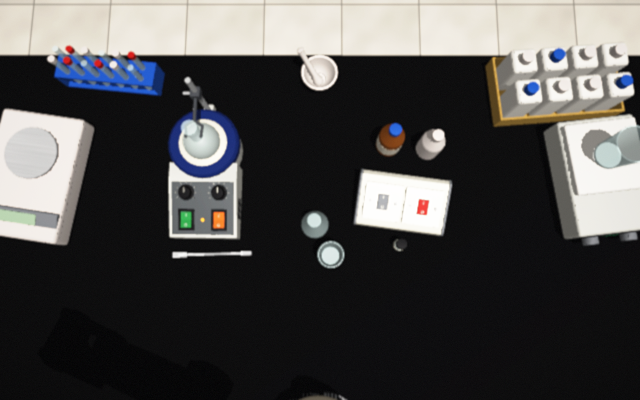

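View pics/side0.png

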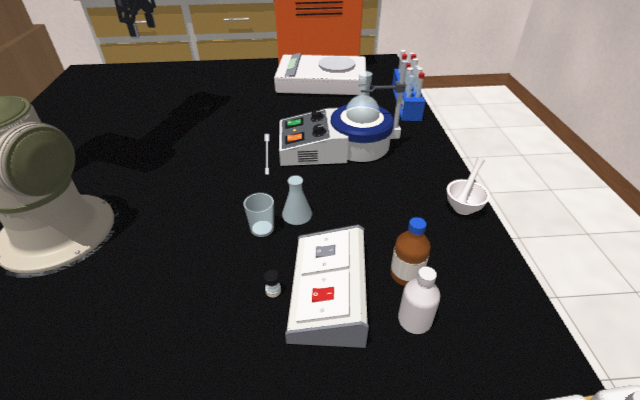

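The top view shows green at (186,219), orange at (219,220), red at (423,207) and grey at (382,201). The vial is at (400,244), the spatula at about (212,254), and the beaker and conical flask at about (331,254) and (314,223). Next I'll measure the rockers in both views.

Run:
```python
from h import *
for n in("top","side"):
    c=np.load(n+".npy",allow_pickle=True).item(); W=pts(c)
    hsv=cv2.cvtColor(c["pixels"],cv2.COLOR_RGB2HSV)
    roi={"top":dict(g=(170,200,205,235),o=(205,232,205,235),r=(410,435,192,222),gr=(370,395,190,212)),
         "side":dict(g=(280,308,112,130),o=(280,308,128,147),r=(305,340,280,306),gr=(312,340,242,260))}[n]
    for k,(a,b,e,f) in roi.items():
        m=np.zeros(hsv.shape[:2],bool); s=hsv[e:f,a:b]
        hh=s[...,0].astype(int)
        if k=="gr": mm=(s[...,2]<190)
        else:
            mm=(s[...,1]>120)&(s[...,2]>70)&{"g":(hh>45)&(hh<85),"o":(hh>5)&(hh<22),"r":(hh<6)|(hh>172)}[k]
        m[e:f,a:b]=mm
        nn,L,st,ce=cv2.connectedComponentsWithStats(m.astype(np.uint8))
        i=1+np.argmax(st[1:,4]); mk=cv2.morphologyEx((L==i).astype(np.uint8),cv2.MORPH_CLOSE,np.ones((5,5)))
        v,u=np.nonzero(mk); r=cv2.minAreaRect(np.stack([u,v],1).astype(np.float32))
        P=W[mk>0]; print(n,k,st[i],np.round([u.mean(),v.mean()],1),np.round(r[0],1),np.round(r[1],1),round(r[2],1),"W",np.round(np.nanmean(P,0),4), np.round(np.nanmin(P,0),4),np.round(np.nanmax(P,0),4))
    # pedestal/plate normals and yaw
    if n=="top":
        for nm,(a,b,e,f) in dict(ped=(355,452,168,236),man=(168,243,205,240)).items():
            p=W[e:f,a:b].reshape(-1,3); p=p[(p[:,2]>.035)&(p[:,2]<.09)]
            A=np.c_[p[:,:2],np.ones(len(p))]
            k=np.ones(len(p),bool)
            for _ in range(5):
                s=np.linalg.lstsq(A[k],p[k,2],rcond=None)[0]; k=abs(A@s-p[:,2])<.004
            print(nm,s,"slope",np.degrees(np.arctan(np.hypot(*s[:2]))),"yaw",np.degrees(np.arctan2(s[1],s[0])))
            print(" rect",cv2.minAreaRect(p[:,:2].astype(np.float32)))
    if n=="top":
        for nm,(a,b,e,f) in dict(spat=(170,256,245,262),vial=(390,410,234,253),beak=(316,346,238,270),con=(300,330,208,238)).items():
            p=W[e:f,a:b].reshape(-1,3); p=p[p[:,2]>(.002 if nm=="spat" else .012)]; print(nm,len(p),np.round(np.nanmedian(p,0),3),np.nanmin(p,0).round(3),np.nanmax(p,0).round(3))
t,s=[np.load(n+".npy",allow_pickle=True).item()["pixels"][...,::-1] for n in("top","side")]
R=lambda im:cv2.resize(im,(390,290),interpolation=cv2.INTER_CUBIC)
cv2.imwrite("pics/crops.png",np.vstack([np.hstack([R(t[180:246,160:250]),R(t[165:251,352:456])]),np.hstack([R(s[105:165,275:345]),R(s[225:345,280:380])])]))
```

```text
top g [180 211  12  17 180] [185.5 219.2] [185.5 219. ] [16. 11.] 90.0 W [0.5143 0.3062 0.0643] [0.4963 0.2929 0.0569] [0.5336 0.3203 0.0706]
top o [212 211  13  18 218] [218.2 219.7] [218.  219.5] [17. 12.] 90.0 W [0.5134 0.2309 0.0635] [0.4944 0.2174 0.0538] [0.534 0.246 0.072]
top r [417 200  12  15 122] [422.4 206.8] [422.4 206.7] [ 9.2 14.1] 9.5 W [ 0.5463 -0.2427  0.0557] [ 0.5294 -0.2554  0.0496] [ 0.5626 -0.2301  0.0623]
top gr [377 195  11  14  90] [382.3 201.2] [382.4 201.2] [ 8.9 13.4] 10.3 W [ 0.5593 -0.1497  0.0555] [ 0.5436 -0.1609  0.0491] [ 0.5738 -0.1374  0.0623]
ped [ 0.2101145  -0.02895787 -0.06890539] slope 11.975001798685508 yaw -7.847041434719273
 rect ((0.5634067058563232, -0.19812841713428497), (0.2125357687473297, 0.12160847336053848), 82.46392059326172)
man [ 0.24673578 -0.00085241 -0.06572996] slope 13.860163510924554 yaw -0.1979417251788438
 rect ((0.5119403600692749, 0.26772207021713257), (0.07521812617778778, 0.1577705293893814), 0.619483470916748)
spat 485 [0.439 0.256 0.003] [0.42  0.152 0.002] [0.459 0.358 0.01 ]
vial 124 [ 0.462 -0.19   0.049] [ 0.45  -0.204  0.012] [ 0.474 -0.181  0.055]
beak 280 [ 0.442 -0.03   0.064] [ 0.408 -0.057  0.013] [ 0.465 -0.     0.08 ]
con 493 [0.506 0.008 0.045] [ 0.482 -0.021  0.012] [0.541 0.04  0.102]
side g [287 119  14   7  57] [294. 122.] [293.6 121.9] [ 4.9 13.8] 76.0 W [0.5166 0.306  0.0637] [0.4976 0.2924 0.0579] [0.5331 0.3232 0.0682]
side o [287 133  15   9  93] [293.9 136.9] [294.1 137. ] [ 6.4 15. ] 79.7 W [0.5142 0.231  0.0633] [0.4964 0.2141 0.0549] [0.5328 0.2555 0.0681]
side r [312 287  22  15 248] [322.6 293.8] [322.5 293.9] [13.  21.8] 86.4 W [ 0.547  -0.2433  0.0555] [ 0.5292 -0.2555  0.051 ] [ 0.565  -0.2293  0.0605]
side gr [316 245  20  13 190] [324.8 250.6] [325.5 250.9] [11.  19.8] 85.6 W [ 0.5589 -0.1501  0.0553] [ 0.5422 -0.1638  0.0498] [ 0.5779 -0.1358  0.0606]
```

View pics/crops.png

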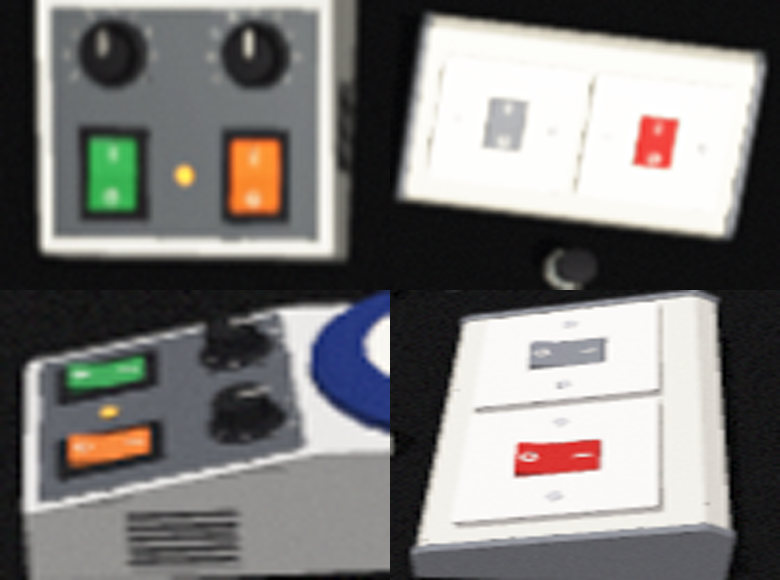

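>>> move_arm --pt "0.8 -0.58 0 0 0 0.2 255" --pt "0.8 -0.58 0 0 0 0.2 255" --pt "0.8 -0.58 0 0 0 0.2 255" --pt "0.8 -0.58 0 0 0 0.2 255" --pt "0.8 -0.58 0 0 0 0.2 255" --pt "0.8 -0.58 0 0 0 0.2 255" --pt "0.8 -0.58 0 0 0 0.2 255" --pt "0.8 -0.58 0 0 0 0.2 255" --pt "0.8 -0.58 0 0 0 0.2 255" --pt "0.8 -0.58 0 0 0 0.2 255" --pt "0.8 -0.58 0 0 0 0.2 255" --pt "0.8 -0.58 0 0 0 0 255"

```text
t: 1.3
ee_pos: [0.4084, 0.3015, 0.231]
orientation: [-2.22, -2.222, 0.001]
ft_force: [0.2, 0.4, 0.9]
grip_width: -0.0001
```

>>> move_arm --pt "0.8 -0.58 0 0 -0.55 0 255" --pt "0.8 -0.58 0 0 -0.55 0 255" --pt "0.8 -0.58 0 0 -0.55 0 255" --pt "0.2 -0.58 0 0 -0.55 0 255" --pt "0 0 -0.9 0 0 0 255" --pt "0 0 -0.9 0 0 0 255" --pt "0 0 -0.9 0 0 0 255" --pt "0 0 -0.9 0 0 0 255" --pt "0 0 0 0 0 0 255" --pt "0 0 0 0 0 0 255" --pt "0 0 0 0 0 0 255"

```text
t: 2.4
ee_pos: [0.4863, 0.233, 0.1248]
orientation: [2.098, 2.099, 0.246]
ft_force: [0.0, 0.6, -0.5]
grip_width: 0.0003
```

Run:
```python
from h import *
from scipy.spatial.transform import Rotation as R
s=state(); print(s['t'],s['ee_pos'],s['ft_force'],s['grip_width'],'\n',R.from_rotvec(s['orientation']).as_matrix().round(3))
c=cams.camera("wrist"); cv2.imwrite("pics/w1.png",c["pixels"][...,::-1]); print(c["fx"],c["cx"],c["cy"],np.round(c["hand_eye"],3))
```

```text
2.4 [0.48634275 0.23301839 0.12484516] [ 0.00410327  0.61442431 -0.52996193] 0.00032038736627611647 
 [[-0.001  0.973  0.231]
 [ 1.     0.001  0.001]
 [ 0.     0.231 -0.973]]
309.70691628693146 317.391306031459 195.83788456268238 [[ 1.    -0.     0.001 -0.   ]
 [-0.     0.956  0.294 -0.075]
 [-0.001 -0.294  0.956 -0.143]
 [ 0.     0.     0.     1.   ]]
```

View pics/w1.png

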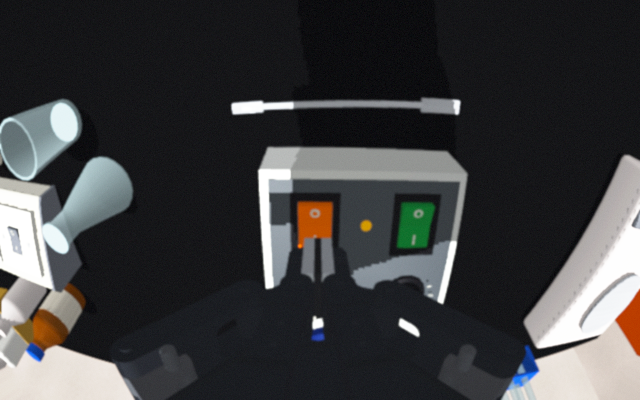

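The orange ring is at (315,213) and the green ring at (418,213). The closed tips are at about (318,238), and the spatula lies clear in front. Next I'll cast the ring rays onto the face height.

```bash
cat >> h.py <<'E'
from scipy.spatial.transform import Rotation as R
def wray(c,s,u,v,z):
    x,y=(u-c["cx"])/c["fx"],(v-c["cy"])/c["fy"]; r=np.hypot(x,y); H=np.array(c["hand_eye"])
    d=np.array([x/r*np.sin(r),y/r*np.sin(r),np.cos(r)]); Q=R.from_rotvec(s['orientation']).as_matrix()
    o=s['ee_pos']+Q@H[:3,3]; d=Q@H[:3,:3]@d
    return o+d*(z-o[2])/d[2]
E
python3 - <<'E'
from h import *
s=state(); c=cams.camera("wrist")
for u,v in((315,213),(418,213)): print(wray(c,s,u,v,.062), c["depth"][v,u])
h=cv2.cvtColor(c["pixels"],cv2.COLOR_RGB2HSV)
for n,lo,hi in(("o",5,22),("g",45,85)):
    m=cv2.inRange(h,(lo,150,60),(hi,255,255)); m[:190]=0;m[260:]=0;m[:,:290]=0;m[:,450:]=0
    if n=="o": m[:,345:]=0
    u,v=np.nonzero(m)[::-1]; print(n,u.min(),u.max(),v.min(),v.max(),wray(c,s,u.min(),v.min(),.061),wray(c,s,u.max(),v.min(),.061))
E
```

```text
[0.50258285 0.23140933 0.062     ] 0.2176034
[0.50310454 0.30785879 0.062     ] 0.21768719
o 297 332 201 248 [0.49314408 0.21877786 0.061     ] [0.4931332  0.24337544 0.061     ]
g 397 434 202 248 [0.49405446 0.29040676 0.061     ] [0.49418529 0.31933225 0.061     ]
```

>>> move_arm --pt "0.1 -0.05 -0.4 0 0 0 255" --pt "0.1 0 -0.4 0 0 0 255" --pt "0.1 0 -0.4 0 0 0 255" --pt "0.1 0 -0.4 0 0 0 255" --pt "0.03 0 -0.13 0 0 0 255" --pt "0.03 0 -0.13 0 0 0 255" --pt "0.03 0 -0.13 0 0 0 255" --pt "0 0 0 0 0 0 255"

```text
t: 3.3
ee_pos: [0.5002, 0.2313, 0.0633]
orientation: [2.099, 2.1, 0.242]
ft_force: [-0.8, -0.8, 1.3]
grip_width: 0.0002
```

>>> move_arm --pt "0.01 0 -0.05 0 0 0 255" --pt "0 0 0 0 0 0 255"

```text
t: 3.5
ee_pos: [0.5007, 0.2313, 0.0622]
orientation: [2.098, 2.1, 0.243]
ft_force: [-1.0, -0.9, -0.1]
grip_width: -0.0001
```

>>> move_arm --pt "0.01 0 -0.05 0 0 0 255" --pt "0 0 0 0 0 0 255"

```text
t: 3.7
ee_pos: [0.5009, 0.2313, 0.0605]
orientation: [2.099, 2.1, 0.243]
ft_force: [-0.2, 0.6, -0.4]
grip_width: 0.0002
```

>>> move_arm --pt "0.01 0 -0.05 0 0 0 255" --pt "0 0 0 0 0 0 255"

```text
t: 3.9
ee_pos: [0.5011, 0.2314, 0.0602]
orientation: [2.098, 2.1, 0.243]
ft_force: [-8.4, -1.6, 14.7]
grip_width: 0.0
```

>>> move_arm --pt "0.01 0 -0.04 0 0 0 255" --pt "0 0 0 0 0 0 255"

```text
t: 4.1
ee_pos: [0.5012, 0.2314, 0.0601]
orientation: [2.098, 2.1, 0.243]
ft_force: [-16.2, -4.3, 28.2]
grip_width: -0.0002
```

>>> move_arm --pt "-0.05 0 0.2 0 0 0 255" --pt "-0.15 0 0.6 0 0 0 255" --pt "-0.15 0 0.6 0 0 0 255" --pt "-0.15 0 0.6 0 0 0 255" --pt "0 0 0 0 0 0 255"

```text
t: 4.6
ee_pos: [0.4873, 0.2317, 0.12]
orientation: [2.097, 2.098, 0.248]
ft_force: [-0.8, 0.4, -0.3]
grip_width: 0.0001
```

Run:
```python
from h import *
s=state(); print(s['t'],s['ee_pos'],s['ft_force'])
c=cams.camera("wrist"); t=cams.camera("side")
cv2.imwrite("pics/w2.png",np.hstack([cv2.resize(c["pixels"][130:260,230:480],(500,260)),cv2.resize(t["pixels"][105:165,275:345],(300,260))])[...,::-1])
```

```text
4.6 [0.48727232 0.23166437 0.12001337] [-0.80026195  0.40346473 -0.29245575]
```

View pics/w2.png

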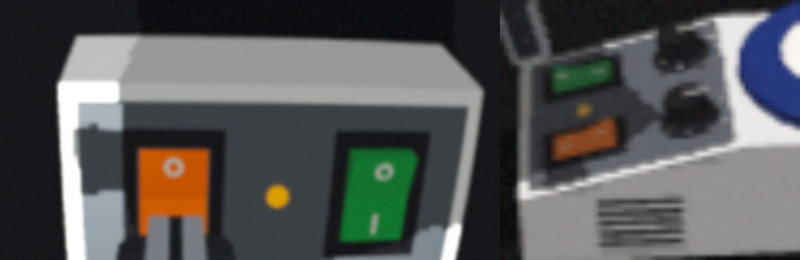

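The orange ring end now sits level, in contrast to the green rocker, whose outline still flares upward. Next is green, with the same offsets.

>>> move_arm --pt "0 0.5 0 0 0 0 255" --pt "0 0.5 0 0 0 0 255" --pt "0 0.5 0 0 0 0 255" --pt "0 0.5 0 0 0 0 255" --pt "0 0.5 0 0 0 0 255" --pt "0 0 0 0 0 0 255" --pt "0.12 0 -0.5 0 0 0 255" --pt "0.12 0 -0.5 0 0 0 255" --pt "0.12 0 -0.5 0 0 0 255" --pt "0.05 0 -0.2 0 0 0 255" --pt "0.03 0 -0.13 0 0 0 255" --pt "0 0 0 0 0 0 255"

```text
t: 5.9
ee_pos: [0.4997, 0.3061, 0.0627]
orientation: [2.099, 2.1, 0.242]
ft_force: [-0.2, 0.3, -0.5]
grip_width: 0.0001
```

>>> move_arm --pt "0.01 0 -0.05 0 0 0 255" --pt "0.01 0 -0.05 0 0 0 255" --pt "0.01 0 -0.05 0 0 0 255" --pt "0 0 0 0 0 0 255"

```text
t: 6.3
ee_pos: [0.5007, 0.3065, 0.0599]
orientation: [2.098, 2.1, 0.244]
ft_force: [-6.5, -2.6, 13.2]
grip_width: -0.0
```

>>> move_arm --pt "0.005 0 -0.03 0 0 0 255" --pt "0 0 0 0 0 0 255"

```text
t: 6.5
ee_pos: [0.5007, 0.3065, 0.0598]
orientation: [2.098, 2.1, 0.244]
ft_force: [-13.1, -4.0, 21.8]
grip_width: -0.0001
```

>>> move_arm --pt "-0.05 0 0.2 0 0 0 255" --pt "-0.15 0 0.6 0 0 0 255" --pt "-0.15 0 0.6 0 0 0 255" --pt "-0.6 0 0.8 0 0 0 255" --pt "-0.8 0 0.8 0 0 0 255" --pt "-0.8 0 0.8 0 0 0 255" --pt "0 0 0 0 0 0 255"

```text
t: 7.2
ee_pos: [0.4234, 0.3072, 0.1749]
orientation: [2.096, 2.1, 0.25]
ft_force: [-1.1, 0.0, -0.8]
grip_width: -0.0
```

Run:
```python
from h import *
s=state(); print(s['t'],s['ee_pos'],s['ft_force'])
c=cams.camera("wrist"); t=cams.camera("side")
cv2.imwrite("pics/w3.png",np.hstack([cv2.resize(c["pixels"][150:350,170:470],(500,333)),cv2.resize(t["pixels"][100:165,270:345],(300,333))])[...,::-1])
```

```text
7.2 [0.42343856 0.30716275 0.1748557 ] [-1.0942193   0.04526543 -0.83558568]
```

View pics/w3.png

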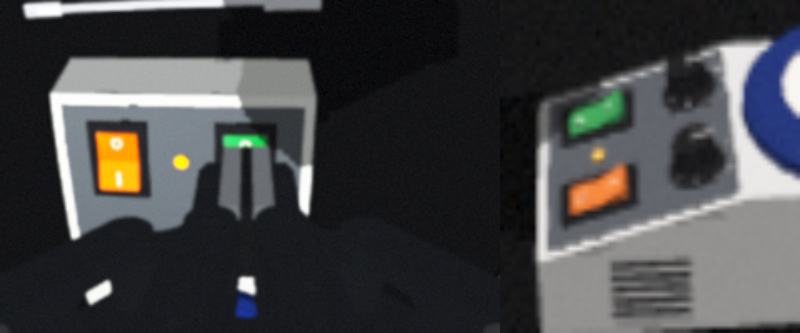

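The side view shows both rockers raised at the up-slope end, so both are off. The spatula looks undisturbed. Next I'll cross high to the red rocker.

>>> move_arm --pt "0.14 -0.91 0 0 0 -0.13 255" --pt "0.14 -0.91 0 0 0 -0.13 255" --pt "0.14 -0.91 0 0 0 -0.13 255" --pt "0.14 -0.91 0 0 0 -0.13 255" --pt "0.14 -0.91 0 0 0 -0.13 255" --pt "0.14 -0.91 0 0 0 -0.13 255" --pt "0.14 -0.91 0 0 0 -0.13 255" --pt "0.14 -0.91 0 0 0 -0.13 255" --pt "0.14 -0.91 0 0 0 -0.13 255" --pt "0.14 -0.91 0 0 0 -0.1 255" --pt "0.14 -0.91 0 0 0 0 255" --pt "0.14 -0.91 0 0 0 0 255"

```text
t: 8.5
ee_pos: [0.4749, -0.023, 0.1705]
orientation: [2.229, 1.95, 0.224]
ft_force: [0.1, 0.7, 0.5]
grip_width: -0.0
```

>>> move_arm --pt "0.14 -0.91 0 -0.01 -0.1 0 255" --pt "0.14 -0.91 0 -0.01 -0.1 0 255" --pt "0.14 -0.91 0 -0.01 -0.1 0 255" --pt "0.14 -0.91 0 -0.01 -0.1 0 255" --pt "0.14 -0.91 0 -0.01 -0.1 0 255" --pt "0.14 -0.91 0 -0.01 -0.1 0 255" --pt "0.14 -0.91 0 -0.01 -0.1 0 255" --pt "0.14 -0.91 0 -0.03 -0.1 0 255" --pt "0 0 -0.5 0 0 0 255" --pt "0 0 -0.5 0 0 0 255" --pt "0 0 -0.5 0 0 0 255" --pt "0 0 0 0 0 0 255"

```text
t: 9.7
ee_pos: [0.5072, -0.2396, 0.1235]
orientation: [2.179, 1.906, 0.302]
ft_force: [-0.7, -0.0, 0.3]
grip_width: -0.0002
```

Run:
```python
from h import *
s=state(); print(s['t'],s['ee_pos'],s['ft_force'],R.from_rotvec(s['orientation']).as_matrix().round(3))
c=cams.camera("wrist"); h=cv2.cvtColor(c["pixels"],cv2.COLOR_RGB2HSV)
m=cv2.inRange(h,(0,150,60),(5,255,255))|cv2.inRange(h,(172,150,60),(180,255,255)); m[:,:250]=0; m[:,400:]=0; m[:150]=0; m[270:]=0
u,v=np.nonzero(m)[::-1]; print(u.min(),u.max(),v.min(),v.max(),wray(c,s,u.min(),v.min(),.0535),wray(c,s,u.max(),v.min(),.0535))
cv2.imwrite("pics/w4.png",c["pixels"][100:300,160:480,::-1].repeat(2,0).repeat(2,1))
```

```text
9.7 [ 0.50721691 -0.23963231  0.12352763] [-0.71711913 -0.01101401  0.26994031] [[ 0.133  0.944  0.303]
 [ 0.991 -0.128 -0.037]
 [ 0.003  0.305 -0.952]]
305 335 203 245 [ 0.52442745 -0.25089135  0.0535    ] [ 0.52740937 -0.22908539  0.0535    ]
```

View pics/w4.png

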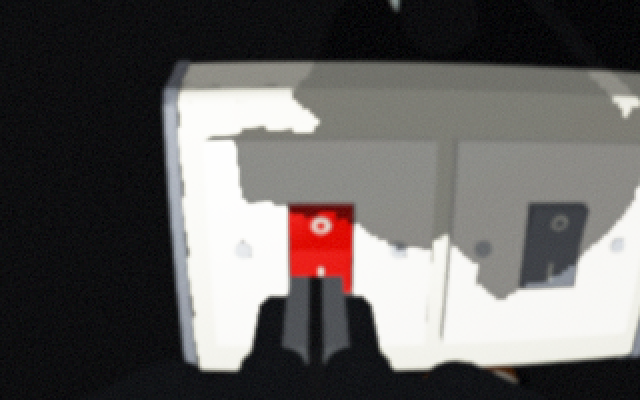

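The red ring is at full-image (320,212), aligned with the tips. The neighbour is about 120 px away in the crop, well clear. Next I'll press along the normal.

>>> move_arm --pt "0.24 0.03 -0.5 0 0 0 255" --pt "0.2 0 -0.5 0 0 0 255" --pt "0.16 -0.02 -0.5 0 0 0 255" --pt "0.16 -0.02 -0.5 0 0 0 255" --pt "0.05 -0.01 -0.15 0 0 0 255" --pt "0.02 0 -0.07 0 0 0 255" --pt "0 0 0 0 0 0 255"

```text
t: 10.45
ee_pos: [0.5333, -0.2406, 0.0605]
orientation: [2.173, 1.903, 0.303]
ft_force: [1.2, -0.1, -0.1]
grip_width: -0.0001
```

>>> move_arm --pt "0.02 0 -0.05 0 0 0 255" --pt "0.02 0 -0.05 0 0 0 255" --pt "0 0 0 0 0 0 255"

```text
t: 10.75
ee_pos: [0.5344, -0.2403, 0.0571]
orientation: [2.174, 1.904, 0.303]
ft_force: [-0.4, 0.4, 0.4]
grip_width: -0.0
```

>>> move_arm --pt "0.015 0 -0.05 0 0 0 255" --pt "0 0 0 0 0 0 255"

```text
t: 10.95
ee_pos: [0.5349, -0.2404, 0.0557]
orientation: [2.174, 1.903, 0.303]
ft_force: [-1.0, 0.0, 2.2]
grip_width: -0.0002
```

>>> move_arm --pt "0 0 -0.05 0 0 0 255" --pt "0 0 0 0 0 0 255"

```text
t: 11.15
ee_pos: [0.5348, -0.2403, 0.0539]
orientation: [2.174, 1.904, 0.303]
ft_force: [-0.2, 0.0, 0.5]
grip_width: 0.0002
```

>>> move_arm --pt "0 0 -0.05 0 0 0 255" --pt "0 0 0 0 0 0 255"

```text
t: 11.35
ee_pos: [0.5346, -0.2401, 0.0521]
orientation: [2.175, 1.904, 0.303]
ft_force: [0.5, 0.3, -0.3]
grip_width: 0.0001
```

>>> move_arm --pt "0 0 -0.03 0 0 0 255" --pt "0 0 0 0 0 0 255"

```text
t: 11.55
ee_pos: [0.5347, -0.2402, 0.0514]
orientation: [2.174, 1.904, 0.303]
ft_force: [0.3, -1.2, -0.7]
grip_width: 0.0002
```

Contact was felt and then released, so it has probably snapped over. I'll go down to a firm stop to confirm.

>>> move_arm --pt "0 0 -0.04 0 0 0 255" --pt "0 0 0 0 0 0 255"

```text
t: 11.75
ee_pos: [0.5349, -0.2403, 0.0509]
orientation: [2.173, 1.904, 0.303]
ft_force: [-4.5, 1.5, 6.8]
grip_width: -0.0001
```

>>> move_arm --pt "0 0 -0.02 0 0 0 255" --pt "0 0 0 0 0 0 255"

```text
t: 11.95
ee_pos: [0.5349, -0.2403, 0.0509]
orientation: [2.173, 1.904, 0.303]
ft_force: [-6.7, 3.1, 12.9]
grip_width: 0.0001
```

>>> move_arm --pt "-0.06 0.01 0.2 0 0 0 255" --pt "-0.18 0.02 0.6 0 0 0 255" --pt "-0.18 0.02 0.6 0 0 0 255" --pt "-0.5 0 0.9 0 0 0 255" --pt "-0.8 0 0.9 0 0 0 255" --pt "-0.8 0 0.9 0 0 0 255" --pt "-0.8 0 0.6 0 0 0 255" --pt "0 0 0 0 0 0 255" --pt "0 0 0 0 0 0 255"

```text
t: 12.85
ee_pos: [0.4352, -0.239, 0.191]
orientation: [2.174, 1.902, 0.303]
ft_force: [-0.4, 0.4, 0.3]
grip_width: 0.0003
```

Run:
```python
from h import *
s=state(); print(s['t'],s['ee_pos'],s['ft_force'],s['qvel'].round(3))
c=cams.camera("top"); t=cams.camera("side")
a=np.hstack([cv2.resize(t["pixels"][100:165,270:345],(400,300)),cv2.resize(t["pixels"][225:345,275:375],(400,300))])
b=np.hstack([cv2.resize(t["pixels"],(400,250)),cv2.resize(c["pixels"],(400,250))])
cv2.imwrite("pics/f.png",np.vstack([a,b])[...,::-1])
for n,k in(("top",c),("side",t)):
    o=np.load(n+".npy",allow_pickle=True).item()["pixels"].astype(int); d=np.abs(o-k["pixels"]).max(-1)
    for nm,(x0,x1,y0,y1) in {"top":dict(spat=(168,256,246,262),vial=(388,412,234,253),con=(298,332,206,240),beak=(316,346,238,270),bot=(374,448,120,162),flask=(166,244,70,176)),"side":dict(flask=(330,400,70,160),con=(280,315,175,225),beak=(243,278,190,238),vial=(262,284,268,300),bot=(390,442,215,335),spat=(262,273,130,178))}[n].items():
        print(n,nm,"mean",d[y0:y1,x0:x1].mean().round(1),"frac>60",(d[y0:y1,x0:x1]>60).mean().round(3))
```

```text
12.85 [ 0.43517813 -0.23897174  0.19098576] [-0.42342486  0.36340824  0.29014182] [ 0.016  0.038 -0.001  0.001 -0.005  0.003]
top spat mean 6.9 frac>60 0.036
top vial mean 11.5 frac>60 0.0
top con mean 1.4 frac>60 0.0
top beak mean 2.6 frac>60 0.0
top bot mean 1.6 frac>60 0.0
top flask mean 1.4 frac>60 0.0
side flask mean 2.7 frac>60 0.0
side con mean 3.2 frac>60 0.0
side beak mean 7.1 frac>60 0.036
side vial mean 12.7 frac>60 0.013
side bot mean 3.1 frac>60 0.0
side spat mean 7.9 frac>60 0.038
```

View pics/f.png

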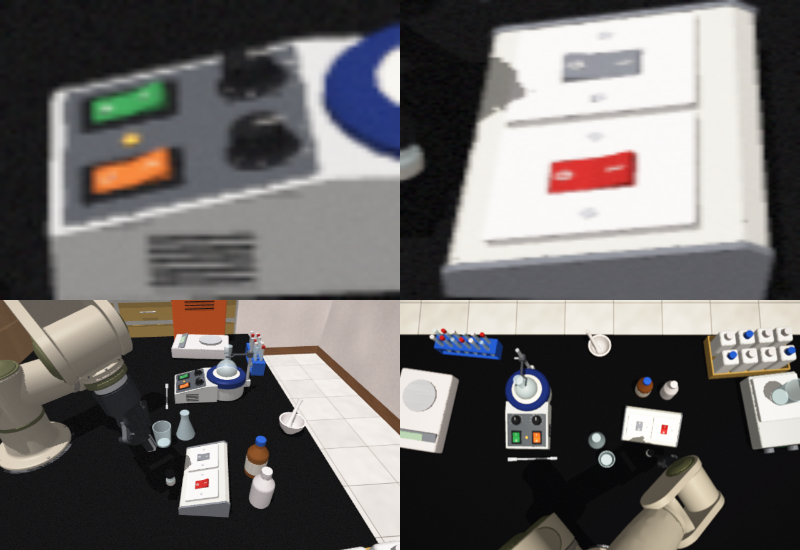

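All three target rockers now stand raised at the up-slope end, and the grey one keeps its original shape. The glassware stands as it was, and the arm is clear and still, so I'll hand in.

```bash
python3 -c "
from h import *
print(ticket.finish_job(), state()['t'])"
```

```text
the job is handed in; nothing more can be done
the job is handed in; nothing more can be done
```

With closed fingertips I pressed the orange heater rocker off, then the green stirrer, then the red mains. Each was pressed along the normal of its slope to a firm stop, at about 33, 26 and 15 N at the wrist. I then backed the arm clear and handed in at about 13 s.

- **Rockers:** In the last side view, all three show the far end raised, which means off. The grey neighbour keeps its original shape, which means still on.
- **Snap action:** It only showed in the force readings on the red rocker, as a brief 2 N rise that dropped away. For orange and green I relied on the firm stop and the pictures.
- **Flask, bottles and glassware:** Before-and-after differences for the mantle flask, conical flask and bottles were near zero.
- **Spatula, beaker and vial:** These showed small differences, with up to 4% of pixels changed. I put this down to the arm's shadow but did not check it separately. The fingertips were never lower than 50 mm and met resistance only on the switches.

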